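Close the loaded wafer case

ROBOT

A 7-joint arm with a two-finger parallel gripper is mounted at the origin on the work surface. World frame = base frame: x ahead of the robot, y to its left, z up, the work surface at z = 0. Lengths are in m, angles in rad, forces in N, time in s.
With the tool pointing down it reaches from about 0.4 to 0.85 m from the base axis. Payload 4.5 kg.
Tool frame: the origin (TCP) lies midway between the tips of the shut fingers; the grasp point (between the pads) lies 19 mm behind it; z points along the fingers, x is the direction in which the jaws open and shut, and the axes are right-handed (so a half turn about z gives the same grasp; the last joint's range is limited). The gripper opens to 85 mm and grips with 20 to 120 N. Pads are 22 mm wide; open, the fingers measure 114 mm over their backs; the gripper's body (76 mm by 85 mm) begins 54 mm behind the grasp point. The pads swing forward as they close: fully open they stand 13 mm farther back than shut.
Start: joints at [1.277, 0.689, -0.195, 1.565, 0.157, 0.902, -0.215], TCP at [0.201, -0.592, 0.231] pointing down, gripper open.
Joint ranges: [-3.01, 3.01], [-0.46, 2.08], [-1.47, 1.51], [0.13, 2.56], [-1, 4.14], [0.04, 2.09], [-2.66, 2.66]. Speed limits (rad/s): [2.57, 2.57, 3.14, 3.14, 3.14, 3.14, 3.14].

INTERFACE

Orientations are given as a unit quaternion [x, y, z, w].
In Python, from workcell import robot gives the robot as it stands. Calls block until the motion is done:
- robot.movep(position, orientation): joint-space move of the TCP to a pose.
- robot.move_straight(position, feed=0.15, frame=None, until_force=None): straight line of the TCP; frame=None keeps the orientation; feed is the mean speed in m/s. With until_force (N) it stops when the force on the tool has changed by that much, and returns True; else False.
- robot.move_j(angles): joint-space move.
- robot.set_gripper(opening): opening from 0.0 (shut) to 1.0 (fully open); the grip force is fixed at half the most; returns when the fingers have stopped.
- robot.wait(seconds).
- robot.solve_ik(position, orientation): joint angles nearest the present ones, or None.
- robot.observe(): the state.
- robot.snapshot(name): name is "scene" or "top"; returns the picture (480x640x3 uint8, red, green, blue); there is no depth.
- robot.camera_info(name): a dict with "K" (3x3 intrinsics, pixels), "cam_to_world" (4x4, takes a point from camera to world coordinates). Camera axes: x right, y up, looking along -z (the intrinsics and any distortion apply to the point x, -y, -z); pixel columns grow to the right and rows downward; lengths in m; the calibration is good to about 2 mm. A picture is of the moment at which its call begins. camera_info takes no time and is no camera call.
A pose or a line that the arm cannot do raises robot.Unreachable and nothing moves.
- robot.hand_in(): hands the job in, once; it reports no verdict.
The state is a dict: "clock": time; "joint_pos": joint angles; "qvel": joint speeds; "joint_torque": joint torques, N m; "tcp_pos": TCP position; "tcp_rot": TCP orientation; "force": force on the tool from outside, world axes, zero at the start; "ft_torque": the same for the moment, N m; "gripper_width": opening from 0.0 (shut) to 1.0 (fully open).
Only numpy, scipy, OpenCV 4.12 (cv2) and the standard library are available. Lean on these libraries where they do the work, as an engineer would, in place of code of your own. Each camera call takes 0.05 s, during which the arm holds its last target.

TASK

Two blue wafer cases stand open on their stages on the bench. Lower the lid of the one that has the white wafer cassette in it until it is fully shut, gently, without letting it slam, and leave the empty case standing open.

Things in the scene. Friction and masses are not known exactly. Their poses are not given: they have to be found in the camera images.
- loaded_case: Blue case with a white cassette of grey discs (84 x 76 x 66 mm) in it, fixed on a small stage, underside 55 to 90 mm above the bench. Base 160 (its x) x 140 (y) x 60 mm high, open on top. Origin: centre of the base's underside, z up. The lid's hinge line runs along its y through (-80, 0, 60.5) mm in its frame, on the rim nearer the robot; its x points from hinge to front, roughly away from it.
- loaded_lid (a joint): Lid angle, rad: 0 shut, grows opening, 1.57 upright, stops at 1.75. Blue shell, 160 mm from hinge to free edge, 140 wide, 0.16 kg. Its outer face (two 2 mm ribs, 45 mm off the middle) is level when shut, 30 mm above the hinge line; open, it looks towards the robot. Stiff hinge: stays where left; 2 to 3 N near the free edge, square to the lid, move it. No latch, no handle: push the outer face.
- empty_case: The other blue case, of the same shape, size, origin and axes, with nothing in it; fixed on a stage of its own, to the left or right of the loaded one (centres 300 to 490 mm apart).
- empty_lid (a joint): Angle of the empty case's lid (rad), the same lid, hinge and values; it stands open at the start.

How it is judged:
At the end, for the whole second after the job is handed in: The loaded case's lid is shut to within 0.08 rad (13 mm at its free edge) and stays so, and the empty case's lid still stands open by more than 1.0 rad (value of joint loaded_lid below 0.08 rad and value of joint empty_lid above 1 rad); the robot touches nothing.
It fails at once if the loaded case's lid is slammed: it comes down the last 0.2 rad faster than 2.5 rad/s (value of joint loaded_lid below 0.2 rad and velocity of joint loaded_lid below -2.5 rad/s).
It fails at once if the empty case's lid is lowered below 1.0 rad (value of joint empty_lid below 1 rad).
It also fails if it takes over 34 s, if anything falls off the work surface, if the arm or the gripper's body presses on something with over 40 N, if the wrist force passes 120 N, or if a joint passes its speed limit or range.

## Working session

There is one attempt and no reset: what is moved stays moved. The work goes in short steps, each a Python script; the robot and the scene stay as the last script left them, time stands still between calls to the robot, and variables do not carry over. Pictures are saved under pics/ and viewed, and the job is handed in when it is done.

```bash
mkdir -p pics; ls; python3 - <<'E'
from workcell import robot
import cv2,numpy as np
np.set_printoptions(precision=4,suppress=True)
for n in("scene","top"):
    cv2.imwrite(f"pics/{n}0.png",robot.snapshot(n)[:,:,::-1])
    print(n,robot.camera_info(n))
print(robot.observe())
E
```

```text
pics
scene {'K': array([[584.2804,   0.    , 323.5203],
       [  0.    , 584.2804, 239.9198],
       [  0.    ,   0.    ,   1.    ]]), 'cam_to_world': array([[ 0.8695, -0.2736,  0.4112,  0.9042],
       [ 0.4937,  0.5107, -0.7039, -0.615 ],
       [-0.0174,  0.8151,  0.5791,  0.6541],
       [ 0.    ,  0.    ,  0.    ,  1.    ]])}
top {'K': array([[581.7284,   0.    , 322.6755],
       [  0.    , 581.7284, 238.3389],
       [  0.    ,   0.    ,   1.    ]]), 'cam_to_world': array([[-0.0116,  0.9853, -0.1703,  0.4066],
       [-0.9999, -0.011 ,  0.0043,  0.0038],
       [ 0.0023,  0.1703,  0.9854,  1.0259],
       [ 0.    ,  0.    ,  0.    ,  1.    ]])}
{'clock': 0.1, 'joint_pos': array([ 1.2768,  0.6899, -0.1945,  1.5662,  0.1573,  0.9025, -0.2151]), 'qvel': array([-0.0012, -0.0014,  0.0002, -0.0025,  0.0005,  0.0004,  0.0001]), 'joint_torque': array([ -0.0025, -54.0603,  -1.271 , -15.8986,   0.0095,   0.0044,
         0.    ]), 'tcp_pos': array([ 0.201 , -0.5912,  0.2305]), 'tcp_rot': array([ 0.813 , -0.5822, -0.0007, -0.0004]), 'force': array([ 0.2131,  0.095 , -0.6235]), 'ft_torque': array([-0.0466,  0.0281,  0.0029]), 'gripper_width': 1.002909824994529}
```

View pics/scene0.png

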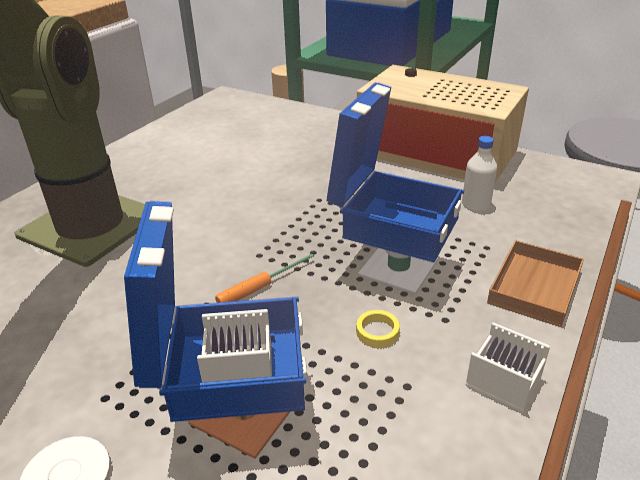

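View pics/top0.png

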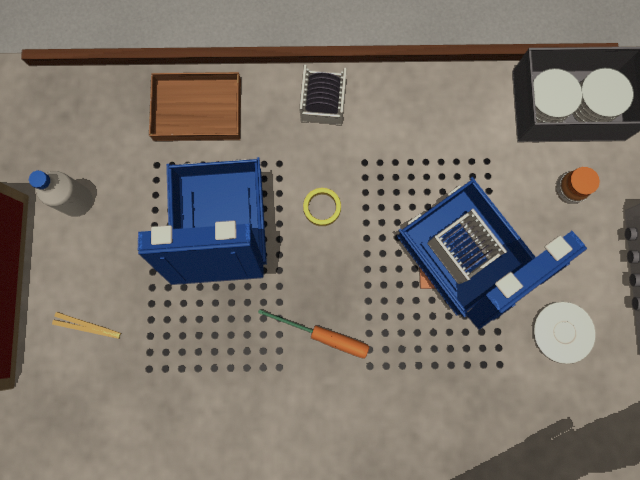

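The top view shows the loaded case at right (y<0), around px (465,250), turned with its hinge at lower right. The empty case is at left. I'll zoom in for corners.

```bash
python3 - <<'E'
import cv2
a=cv2.imread('pics/top0.png')[165:345,385:600]; cv2.imwrite('pics/tz.png',cv2.resize(a,None,fx=3.3,fy=3.3,interpolation=cv2.INTER_CUBIC))
a=cv2.imread('pics/scene0.png')[190:430,110:320]; cv2.imwrite('pics/sz.png',cv2.resize(a,None,fx=2.5,fy=2.5,interpolation=cv2.INTER_CUBIC))
E
```

```text
(no output)
```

View pics/tz.png

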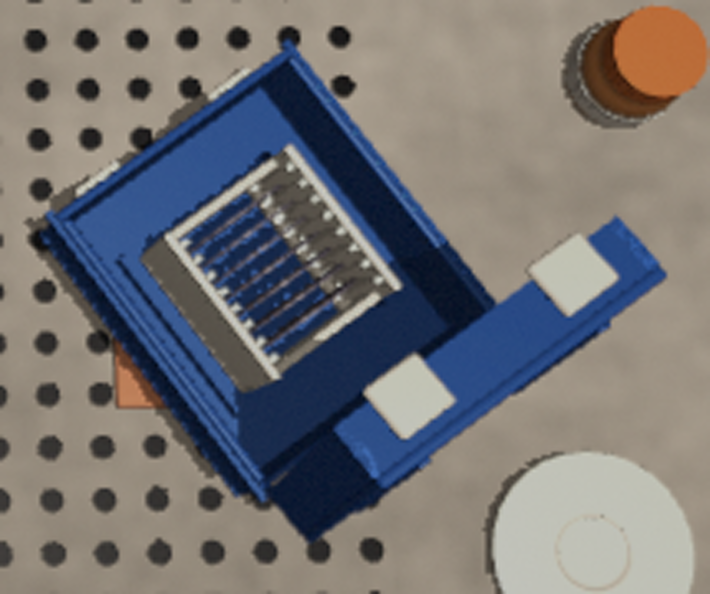

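View pics/sz.png

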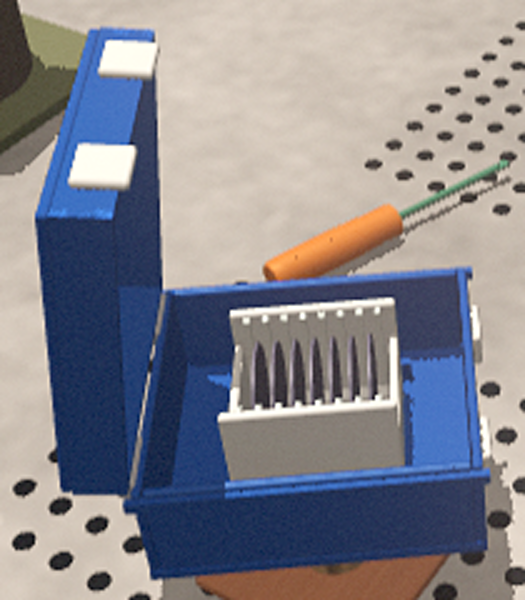

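```bash
cat > h.py <<'E'
import numpy as np, cv2
from workcell import robot
CI={n:robot.camera_info(n) for n in("scene","top")}
def proj(n,P):
    c=CI[n]; M=np.linalg.inv(c["cam_to_world"]); q=np.atleast_2d(P)@M[:3,:3].T+M[:3,3]
    q=q*[1,-1,-1]; u=q@c["K"].T; return u[:,:2]/u[:,2:]
def lidpt(p,th): # shut-frame coords relative hinge (x along,y,z) -> case frame
    x,y,z=p; c,s=np.cos(th),np.sin(th)
    return np.array([-.08+x*c-z*s,y,.0605+x*s+z*c])
def w(p,P): # P x,y,z,yaw
    c,s=np.cos(P[3]),np.sin(P[3]); return np.array([P[0]+c*p[0]-s*p[1],P[1]+s*p[0]+c*p[1],P[2]+p[2]])
E
cat > fit.py <<'E'
from h import *
from scipy.optimize import least_squares
B=lambda x,y,z:('b',(x*.08,y*.07,z)); L=lambda x,y,z:('l',(x,y*.07,z))
T=lambda u,v:(385+u/3.302,165+v/3.3); S=lambda u,v:(110+u/2.5,190+v/2.5)
obs=[("top",B(1,-1,.06),T(288,45)),("top",B(1,1,.06),T(50,215)),("top",B(-1,1,.06),T(265,500)),
("top",L(.16,1,.03),T(380,485)),("top",L(.16,-1,.03),T(665,270)),("top",L(.16,1,0),T(337,432)),("top",L(.16,-1,0),T(617,217)),
("scene",B(1,-1,.06),S(485,475)),("scene",B(-1,-1,.06),S(130,505)),("scene",B(1,1,.06),S(468,270)),("scene",B(-1,1,.06),S(165,292)),
("scene",B(1,-1,0),S(482,545)),("scene",B(-1,-1,0),S(155,577)),
("scene",L(.16,-1,.03),S(38,217)),("scene",L(.16,-1,0),S(113,217)),("scene",L(.16,1,0),S(158,40)),("scene",L(.16,1,.03),S(93,30)),("scene",L(0,-1,.03),S(62,490))]
def r(q):
    o=[]
    for n,(k,p),uv in obs:
        c=np.array(p) if k=='b' else lidpt(p,q[4])
        o.append(proj(n,w(c,q))[0]-uv)
    return np.concatenate(o)
s=least_squares(r,[.55,-.25,.07,.6,1.5],loss='soft_l1',f_scale=2)
print(s.x); 
for (n,k,_),e in zip(obs,r(s.x).reshape(-1,2)): print(n,k,e.round(1))
E
python3 fit.py
```

```text
[ 0.54682779 -0.22459606  0.07915882  0.611622    1.42966271]
top ('b', (0.08, -0.07, 0.06)) [-0.5  0.1]
top ('b', (0.08, 0.07, 0.06)) [ 0.6 -0.4]
top ('b', (-0.08, 0.07, 0.06)) [-0.8 -2.4]
top ('l', (0.16, 0.07, 0.03)) [-0.1  1.3]
top ('l', (0.16, -0.07, 0.03)) [0.4 1.2]
top ('l', (0.16, 0.07, 0)) [-2.9 -1.9]
top ('l', (0.16, -0.07, 0)) [-1.6 -1. ]
scene ('b', (0.08, -0.07, 0.06)) [-0.4 -2.6]
scene ('b', (-0.08, -0.07, 0.06)) [-0.2 -2.5]
scene ('b', (0.08, 0.07, 0.06)) [-0.6 -0.7]
scene ('b', (-0.08, 0.07, 0.06)) [-0.4 -0.4]
scene ('b', (0.08, -0.07, 0)) [2.7 3.2]
scene ('b', (-0.08, -0.07, 0)) [-1.2  2.4]
scene ('l', (0.16, -0.07, 0.03)) [-1.   0.4]
scene ('l', (0.16, -0.07, 0)) [1.  1.5]
scene ('l', (0.16, 0.07, 0)) [-0.4 -3.2]
scene ('l', (0.16, 0.07, 0.03)) [-1.  -0.6]
scene ('l', (0, -0.07, 0.03)) [-0.7  3. ]
```

The fit agrees: underside at z=79 mm (within 55–90), yaw 0.61, lid 1.43 rad, residuals 3 px or less. Next I'll check reach for a fingertip arc that pushes the outer face.

```bash
cat > plan.py <<'E'
from h import *
from scipy.spatial.transform import Rotation as R
P=[.5468,-.2246,.0792,.6116]
c,s=np.cos(P[3]),np.sin(P[3])
def quat(sg):
    x=sg*np.array([-s,c,0]); z=np.array([0,0,-1.]); return R.from_matrix(np.c_[x,np.cross(z,x),z]).as_quat()
def tcp(th,r=.14): return w(lidpt((r,0,.03),th)-[.011,0,0],P)
back=w(np.array([-.155,0,.21]),P)
E
python3 - <<'E'
from plan import *
np.set_printoptions(precision=3,suppress=True)
for sg in(1,-1):
    print(sg,quat(sg))
    for p in [back+[0,0,.12],back]+[tcp(t) for t in(1.55,1,.5,0)]: print(p,robot.solve_ik(p,quat(sg)))
E
```

```text
1 [0.461 0.887 0.    0.   ]
[ 0.42  -0.314  0.409] [ 1.25   0.594 -1.249  1.556  0.568  1.405  2.139]
[ 0.42  -0.314  0.289] [ 1.237  0.745 -1.252  1.766  0.758  1.212  1.95 ]
[ 0.45  -0.292  0.28 ] [ 1.159  0.778 -1.253  1.743  0.787  1.226  1.876]
[ 0.514 -0.248  0.274] [ 1.002  0.835 -1.254  1.655  0.826  1.28   1.767]
[ 0.561 -0.215  0.233] [ 0.889  0.934 -1.255  1.613  0.919  1.292  1.657]
[ 0.587 -0.196  0.17 ] [ 0.83   1.053 -1.257  1.618  1.043  1.275  1.559]
-1 [ 0.887 -0.461  0.    -0.   ]
[ 0.42  -0.314  0.409] [ 0.76   0.38  -0.314  1.579  0.123  1.202 -0.537]
[ 0.42  -0.314  0.289] [ 0.73   0.489 -0.276  1.79   0.166  0.886 -0.579]
[ 0.45  -0.292  0.28 ] [ 0.659  0.516 -0.267  1.767  0.17   0.881 -0.643]
[ 0.514 -0.248  0.274] [ 0.523  0.57  -0.256  1.68   0.173  0.914 -0.76 ]
[ 0.561 -0.215  0.233] [ 0.42   0.656 -0.229  1.639  0.183  0.868 -0.841]
[ 0.587 -0.196  0.17 ] [ 0.353  0.756 -0.187  1.644  0.187  0.759 -0.879]
```

```bash
python3 - <<'E'
from plan import *
q=quat(-1)
robot.set_gripper(0.0)
o=robot.observe(); p=o["tcp_pos"]
robot.move_straight([p[0],p[1],.40],feed=.25)
robot.movep(back+[0,0,.12],q)
robot.move_straight(back,feed=.15)
o=robot.observe(); print(o["clock"],o["tcp_pos"],back,o["force"],o["gripper_width"])
a=robot.snapshot("top");b=robot.snapshot("scene")
im=np.hstack([a[120:420,300:640],b[130:430,60:400]])[:,:,::-1]; cv2.imwrite("pics/back.png",im)
E
```

```text
3.975 [ 0.42034429 -0.31415141  0.2898785 ] [ 0.41989679 -0.31359762  0.2892    ] [-0.20937707  0.23505002  0.84130713] 0.0008665004326984462
```

View pics/back.png

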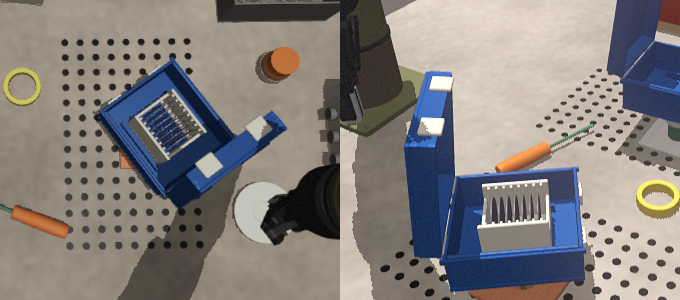

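```bash
python3 - <<'E'
from plan import *
for p in (back,tcp(1.6),tcp(1.43)): print(p,proj("top",p)-[300,120],proj("scene",p)-[60-340,130])
E
```

```text
[ 0.41989679 -0.31359762  0.2892    ] [[274.24760563 205.19978069]] [[353.94409125 120.22819758]]
[ 0.44439718 -0.29641541  0.27876432] [[255.70913233 186.18234419]] [[384.89524376 126.05810031]]
[ 0.4640618  -0.28262456  0.28252459] [[244.87917139 170.67900691]] [[406.80742053 121.68979446]]
```

The fingertip projects to (274,205) and (354,120) in the crops, where the dark tip shows: behind the lid, tip below its free edge. I'll push partway now.

```bash
python3 - <<'E'
from plan import *
np.set_printoptions(precision=3,suppress=True)
for t in [1.55,1.4,1.25,1.1,.95,.8]:
    robot.move_straight(tcp(t),feed=.06)
    o=robot.observe(); print(t,round(o["clock"],2),o["tcp_pos"]-tcp(t),o["force"])
a=robot.snapshot("top");b=robot.snapshot("scene")
im=np.hstack([a[120:420,300:640],b[130:430,60:400]])[:,:,::-1]; cv2.imwrite("pics/mid.png",im)
E
```

```text
1.55 4.86 [-0. -0. -0.] [-1.42 -0.65 -0.  ]
1.4 5.37 [0. 0. 0.] [ 0.847 -0.12   1.028]
1.25 5.88 [ 0.001  0.001 -0.   ] [ 0.18   0.002 -0.987]
1.1 6.38 [ 0.     0.001 -0.   ] [ 0.355  0.055 -0.133]
0.95 6.89 [ 0.     0.001 -0.   ] [-0.339 -1.114 -0.25 ]
0.8 7.4 [ 0.     0.001 -0.   ] [-1.21   0.288 -0.402]
```

View pics/mid.png

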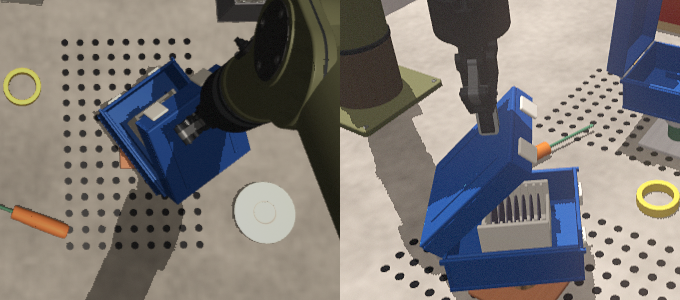

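The lid is following the fingertip, at roughly 0.8 rad. I'll continue slowly, with a force-guarded finish.

```bash
python3 - <<'E'
from plan import *
np.set_printoptions(precision=3,suppress=True)
for t in [.65,.5,.35,.22,.12]:
    robot.move_straight(tcp(t),feed=.05)
    o=robot.observe(); print(t,round(o["clock"],2),o["tcp_pos"]-tcp(t),o["force"])
g=tcp(0)-[0,0,.012]
hit=robot.move_straight(g,feed=.03,until_force=12)
o=robot.observe(); print(hit,round(o["clock"],2),o["tcp_pos"]-tcp(0),o["force"])
b=robot.snapshot("scene"); cv2.imwrite("pics/shut0.png",b[:,:,::-1])
E
```

```text
0.65 8.07 [ 0.  0. -0.] [-0.554  0.38  -0.19 ]
0.5 8.65 [-0.  0. -0.] [-0.576  0.712  0.867]
0.35 9.22 [-0.  0. -0.] [-0.444 -0.838  0.392]
0.22 9.75 [-0.  0. -0.] [-0.436  0.268 -0.382]
0.12 10.18 [-0.  0. -0.] [-0.967  1.354 -0.206]
True 10.81 [-0.001 -0.001  0.001] [-2.06  -0.443  9.128]
```

View pics/shut0.png

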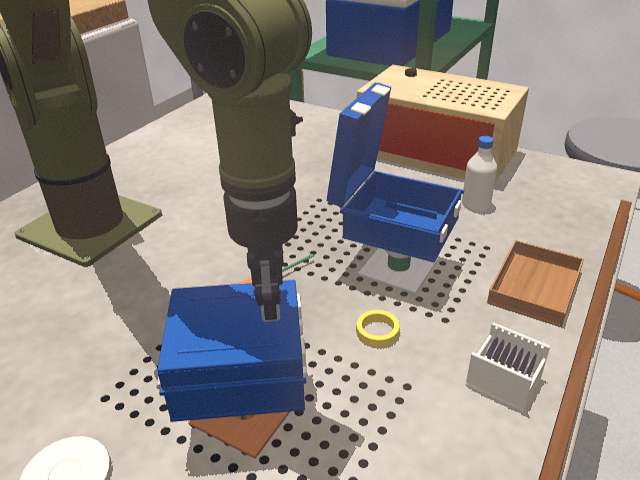

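The stop came at 1 mm from the predicted shut height with a firm reaction, and the seam looks closed. I'll retract and check.

```bash
python3 - <<'E'
from plan import *
p=tcp(0)
robot.move_straight([p[0],p[1],p[2]+.03],feed=.05)
robot.move_straight([p[0],p[1],.40],feed=.2)
a=back+[0,0,.12]; robot.move_straight(a,feed=.2)
o=robot.observe(); print(o["clock"],o["force"])
a=robot.snapshot("top");b=robot.snapshot("scene")
# predicted lid front edge top corners for candidate angles
for t in(0,.08): print(t,[proj("scene",w(lidpt((.16,y,z),t),P))[0].round(1) for y in(-.07,.07) for z in (.03,0)])
cv2.imwrite("pics/fin.png",np.hstack([cv2.resize(b[260:430,140:330],(570,510),interpolation=cv2.INTER_CUBIC),a[150:405:,150:380][:,:].copy() if 0 else cv2.resize(a,(230,510))])[:,:,::-1])
E
```

```text
13.9333 [ 0.2832354  -0.01266686 -0.13449196]
0 [array([302.6, 358.8]), array([303.6, 377.1]), array([295.5, 279.6]), array([296.5, 296.9])]
0.08 [array([299.5, 351. ]), array([302.7, 369.4]), array([292.8, 272.1]), array([295.7, 289.7])]
```

View pics/fin.png

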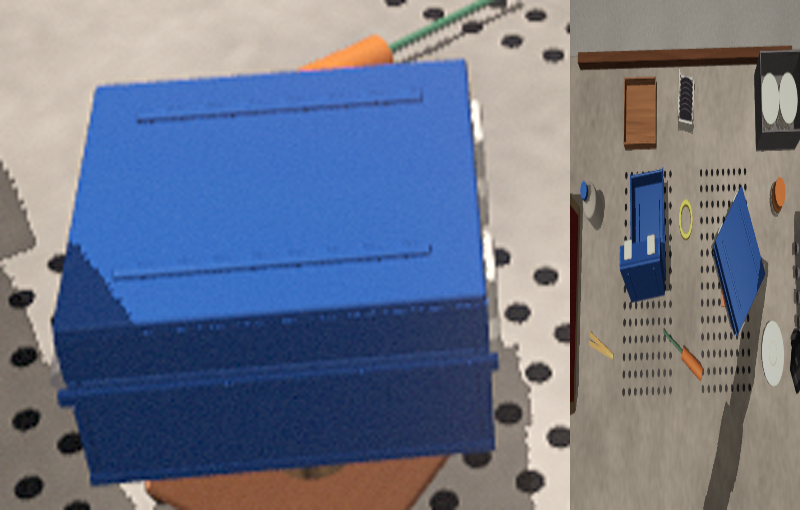

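The lid's front corners are at (301,359) and (295,280). Those match the 0 rad prediction (302.6,358.8 and 295.5,279.6) and not the 0.08 one. The empty case is still open, and the arm is clear.

```bash
python3 -c "
from workcell import robot
print(robot.observe()['qvel'].round(3)); robot.hand_in()"
```

```text
[ 0.    -0.001  0.005 -0.001  0.     0.001 -0.001]
the job is handed in; nothing more can be done
```

The loaded case's lid is shut, the empty case still stands open, and I handed the job in. `hand_in()` reports no verdict.

- **What I did:** I found the loaded case, on the robot's right, from both camera views. I pushed its lid's outer face down with the shut fingertips at about 0.4 rad/s or slower. I finished with a force-guarded press, then drew the arm back; it was clear at 13.9 s of the 34 s allowed.
- **Lid shut:** the press stopped on its 12 N limit, 1 mm from the predicted shut height. Afterwards the lid's corners were within 2 px of where a 0 rad lid should be; at 0.08 rad they would be about 8 px away.
- **Empty case:** in the last top view its lid still looks upright. I never touched it, and I judged its angle by eye.
- **Arm:** at rest and touching nothing, with the wrist force near zero.

No check failed. The initial pose fit left errors of up to about 4 px at some corners.

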